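# Find the tub's own lid and screw it home

### The arm

A 6-joint arm with a two-finger parallel gripper is mounted at the origin on the work surface; the furniture and walls round the work are solid. World frame = base frame: x ahead of the robot, y to its left, z up, the work surface at z = 0. Lengths are in mm, angles in rad, forces in N, time in s.
With the tool pointing down it reaches from about 400 to 925 mm from the base axis. Payload 12.5 kg.
Tool frame: the origin (TCP) lies midway between the tips of the shut fingers; the grasp point (between the pads) lies 19 mm behind it; z points along the fingers, y is the direction in which the jaws open and shut (so a half turn about z gives the same grasp; the last joint's range is limited). The gripper opens to 95 mm and grips with 3 to 60 N. Pads are 20 mm wide; open, the fingers measure 119 mm over their backs; the gripper's body (75 mm by 180 mm) begins 59 mm behind the grasp point.
Start: joints at [1.109, 0.491, 1.559, -0, 1.092, -0.106], TCP at [217.697, 585.879, 214.661] pointing down, gripper open.
Joint ranges: [-3.1, 3.1], [-0.84, 2.19], [0.05, 2.79], [-1.13, 4.28], [0.06, 2.93], [-2.69, 2.69]. Speed limits (rad/s): [2.22, 2.22, 2.79, 3.14, 3.14, 3.14].

### API

Orientations are given as [roll, pitch, yaw] about the fixed x, y, z axes, in that order (R = Rz(yaw) Ry(pitch) Rx(roll)).
In Python, from cell import env gives the robot as it stands.
- The arm moves only by the tool arm_command, never from a script. Its argument "steps" is a list of rows, each an object of numbers: "dx", "dy", "dz": the shift along the tool's x, y, z as a fraction of full scale; "rx", "ry", "rz": the turn, a rotation vector about the tool's x, y, z as a fraction of full scale; "claw": the gripper command: -1 is fully open, 1 is shut, values between are in proportion. In form: [{"dx": .., "dy": .., "dz": .., "rx": .., "ry": .., "rz": .., "claw": ..}, ...]. A call has 1 to 10 rows; each row shifts and turns the pose as measured when the row begins, along the tool's axes as they then stand; what a row does not reach is not made up. Full scale, the value 1, is 0.8 m for a shift and 90 degrees for a turn. A row lasts 1/8 s, in which the tool goes at most 62.5 mm and 10.7 degrees, less where a joint would pass 70% of its speed; a pose out of reach is approached as far as the arm can. A call with a number of a shift or a turn outside -1 to 1 is refused whole. A call with a gripper value outside its range is refused whole. The fingers move at their own pace and stop on an object; the grip force is fixed at half the most. Time passes only in rows, so rows that do not move let the fingers close. It gives the time, the measured TCP pose, the force and the opening at its end, in the units of the state.
- env.state(): the state, without advancing time (a new reading comes with each control period).
- env.read_camera(name): name is "side" or "top"; returns (picture, depth): 384x512x3 uint8, red, green, blue; 384x512 float32, mm along the optical axis (not along the pixel's ray), 0 where there is no reading.
- env.get_calibration(name): a dict with "vfov" (degrees; the focal length in pixels is half the picture's height over the tangent of half this angle, whatever the lens; pixels are square), "cx", "cy" (the principal point, pixels), "k1" (the pictures are not rectified: a ray, as slopes to the right and down, at radius r is drawn at 1 + k1 r^2 times it, then the intrinsics apply), "xyz" and "attitude" of the camera in the world. Camera axes: x right, y up, looking along -z (the intrinsics and any distortion apply to the point x, -y, -z); pixel columns grow to the right and rows downward; lengths in mm; the calibration is good to about 2 mm. A picture is of the moment at which its call begins. get_calibration takes no time and is no camera call.
- env.job_done(): hands the job in, once; it reports no verdict.
The state is a dict: "t": time; "joints": joint angles; "qvel": joint speeds; "tau": joint torques, N m; "eef_pos": TCP position; "tcp_rot": TCP orientation; "ft_force": force on the tool from outside, world axes, zero at the start; "moment": the same for the moment, N m; "opening": opening from 0.0 (shut) to 1.0 (fully open).
Only numpy, scipy, OpenCV 4.12 (cv2) and the standard library are available. Lean on these libraries where they do the work, as an engineer would, in place of code of your own. Each camera call takes 0.05 s, during which the arm holds its last target.

### The job

The white tub on the wooden stand is open; of the three loose lids only one, the middle size, fits its thread. Put that lid on with its grip bar lying along the long side of the stand, so that its lugs drop through the gaps in the thread and it sits right down on the rim, then screw it clockwise (seen from above) by a quarter turn until its bar lies square across the stand, and let go. Leave the other two lids where they are.

Things in the scene. Friction and masses are not known exactly. Their poses are not given: they have to be found in the camera images.
- tub_mouth (a point): Rim centre of the open white tub, fixed on a 150 x 100 mm wooden stand; rim 106 mm above the table. x: along the stand's long side, z up. Two thread beads (64 mm across) end 13 mm below the rim, gaps at +x and -x. A lid whose bar is within 15 deg of x drops on to the rim, else it perches 15 mm high. Once down it turns freely clockwise under the beads to a hard stop at about 105 deg.
- middle_lid_centre (a point): The lid that fits: loose, white, 78 mm across, 25 mm high, 80 g, on top a wooden grip bar 50 long, 16 wide, 24 high. Point: on the axis half-way up, 24.5 above the lower edge, 24.5 below the bar's top, 0.5 below its foot. x along the bar, z up; half turns are alike. Skirt 72 inside, 21 deep, two lugs in line with the bar. Seated on the rim, this point is 3.5 mm above tub_mouth.
- small_lid_centre (a point): A lid of the same make that is too small, 58 mm across, with the same bar and the same point half-way up; to be left alone.
- large_lid_centre (a point): A lid of the same make that is too large, 100 mm across, with the same bar and the same point half-way up; to be left alone.
Not all that is in view belongs to the job. Leave any red look-alike of the part that bears middle_lid_centre alone.

How it is judged:
By the outcome, as a careful person would: the job done as asked, in the order asked, and still so for the second after the job is handed in, with the robot touching nothing.
It also fails if it takes over 38 s, if anything falls off the work surface, if the arm or the gripper's body presses on something with over 40 N, if the wrist force passes 120 N, or if a joint passes its speed limit or range.

## Working session

There is one attempt and no reset: what is moved stays moved. The work goes in short steps, Python scripts to look and compute and a tool call to move; the robot and the scene stay as the last step left them, time stands still between calls to the robot, and variables do not carry over. Pictures are saved under pics/ and viewed, and the job is handed in when it is done.

Besides the shell and the picture viewer there is one more tool, called after "Request:" as a command line: name --argument value ..., lists and objects as JSON in quotes. arm_command: Moves the arm, as the interface text tells. Its arguments: {"type":"object","properties":{"steps":{"type":"array","items":{"type":"object","properties":{"dx":{"type":"number"},"dy":{"type":"number"},"dz":{"type":"number"},"rx":{"type":"number"},"ry":{"type":"number"},"rz":{"type":"number"},"claw":{"type":"number"}}}}},"required":["steps"]}

```bash
ls; mkdir -p pics
python3 - <<'E'
from cell import env
import cv2,numpy as np
print(env.state())
for n in("top","side"):
    p,d=env.read_camera(n); print(n,env.get_calibration(n))
    cv2.imwrite(f"pics/{n}0.png",p[:,:,::-1]); np.save(f"{n}0.npy",d)
E
```

```text
pics
{'t': 0.0, 'joints': array([ 1.10941862e+00,  4.91531642e-01,  1.55945695e+00,  1.44978029e-05,
        1.09168825e+00, -1.05598731e-01]), 'qvel': array([ 8.51536142e-04,  7.63099584e-05,  2.00555077e-04,  1.54671092e-03,
       -2.56974965e-03, -8.32081378e-04]), 'tau': array([-1.38920070e-03, -6.12641287e+01, -2.58198363e+01,  6.91285031e-02,
        4.81819664e-02, -9.46741216e-05]), 'eef_pos': array([217.56552024, 585.64871529, 214.07650715]), 'tcp_rot': array([-3.14051586e+00, -1.27062705e-04,  2.78580692e+00]), 'ft_force': array([ 0.12190874, -1.02124178, -1.05243416]), 'moment': array([-0.02383284, -0.0264294 , -0.00219336]), 'opening': 0.9987623085837021}
top {'vfov': 51.894585022463076, 'cx': 255.6409417811332, 'cy': 188.81444765275586, 'k1': 0.003547518276112795, 'xyz': array([ 348.49468595,  150.6931103 , 1232.61719538]), 'attitude': array([ 0.14513524, -0.00263734, -1.57873995])}
side {'vfov': 43.857082257074055, 'cx': 251.45562607265865, 'cy': 196.1979459078131, 'k1': -0.18093252506542162, 'xyz': array([  74.09030044, -787.11626818,  655.91701636]), 'attitude': array([ 1.06471685, -0.02396498, -0.46745229])}
```

View pics/top0.png

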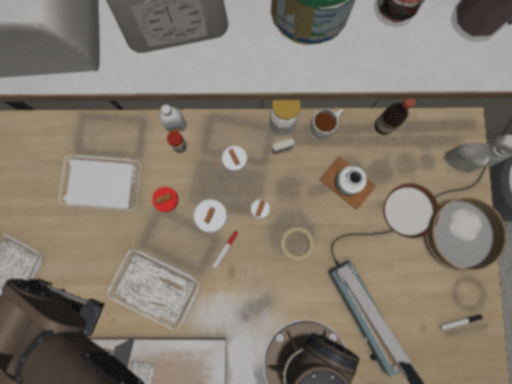

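View pics/side0.png

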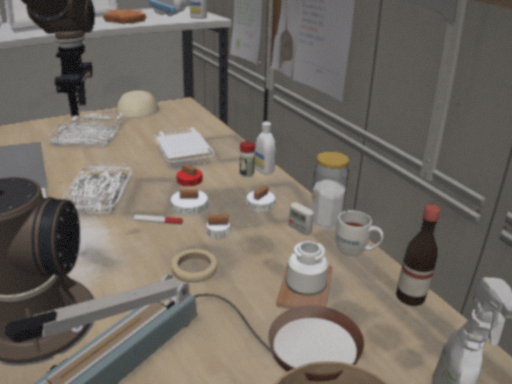

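The top view shows white lids at about (234,158), (210,215) and (260,209), the red look-alike at (165,200), and the stand and tub at (350,181). Next I measure them.

```bash
cat > h.py <<'E'
import numpy as np,cv2
from scipy.spatial.transform import Rotation as R
from cell import env
def cam(n):
    c=env.get_calibration(n); f=192/np.tan(np.radians(c['vfov']/2))
    return c,f,R.from_euler('xyz',c['attitude']).as_matrix()
def ray(n,uv):
    c,f,M=cam(n); uv=np.atleast_2d(uv).astype(float)
    x=(uv-[c['cx'],c['cy']])/f; s=x.copy()
    for _ in range(20): s=x/(1+c['k1']*(s**2).sum(1,keepdims=True))
    return c['xyz'],np.c_[s[:,0],-s[:,1],-np.ones(len(s))]@M.T
def plane(n,uv,z):
    o,d=ray(n,uv); return o+d*((z-o[2])/d[:,2])[:,None]
def proj(n,P):
    c,f,M=cam(n); q=(np.atleast_2d(P)-c['xyz'])@M; s=np.c_[q[:,0],-q[:,1]]/-q[:,2:]
    return s*(1+c['k1']*(s**2).sum(1,keepdims=True))*f+[c['cx'],c['cy']]
def cloud(n,d):
    v,u=np.mgrid[0:384,0:512]; o,r=ray(n,np.c_[u.ravel(),v.ravel()]); return (o+r*d.reshape(-1,1)).reshape(384,512,3)
E
cat > m.py <<'E'
from h import *
import sys
p=cv2.imread("pics/top0.png"); d=np.load("top0.npy"); C=cloud("top",d)
hsv=cv2.cvtColor(p,cv2.COLOR_BGR2HSV)
white=((hsv[...,1]<50)&(hsv[...,2]>130)).astype(np.uint8)
wood=((hsv[...,1]>95)&(hsv[...,0]<15)).astype(np.uint8)
for nm,(u,v),z in(("A",(234,158),25),("B",(210,215),25),("C",(260,209),25)):
    m=np.zeros_like(white); cv2.circle(m,(u,v),24,1,-1)
    pts=np.argwhere((white|wood)&m)[:,::-1]
    n,l,st,ce=cv2.connectedComponentsWithStats(((white|wood)&m).astype(np.uint8)); k=l[v,u]
    cn,_=cv2.findContours((l==k).astype(np.uint8),0,cv2.CHAIN_APPROX_NONE); hull=cv2.convexHull(cn[0])[:,0]
    w=plane("top",hull,z)[:,:2]; c,r=cv2.minEnclosingCircle(w.astype(np.float32))
    area=st[k,4]; 
    bw=np.argwhere(wood&m)[:,::-1]; q=plane("top",bw,49)[:,:2].astype(np.float32)
    rect=cv2.minAreaRect(q); cc=q.mean(0); e=np.linalg.svd(q-cc,full_matrices=0)[2][0]
    zz=C[...,2][(wood&m)>0]
    print(nm,"circle",c,r,"bar",rect,cc,np.degrees(np.arctan2(e[1],e[0])),len(q),"z",np.median(zz),C[v,u])
m=np.zeros_like(white); cv2.circle(m,(348,181),36,1,-1)
s=((hsv[...,1]>95)&(m>0)).astype(np.uint8)
cv2.imwrite("pics/dbg.png",cv2.resize(np.hstack([p[130:250,150:400],np.repeat((s|wood)[130:250,150:400,None]*255,3,2)]),None,fx=1.6*1,fy=1.6))
big=cv2.resize(p[110:250,150:400],None,fx=3,fy=3,interpolation=cv2.INTER_CUBIC); cv2.imwrite("pics/crop.png",big)
print(C[150:215:4,348:353:4].round(0)[:,0])
E
python3 m.py
```

```text
A circle (626.6220092773438, 212.12191772460938) 44.548828125 bar ((622.5062255859375, 212.73350524902344), (43.493492126464844, 8.258502006530762), 25.94325065612793) [622.81616 212.91107] -154.92606 44 z 47.94231503543119 [617.67197838 211.84023938  48.00693552]
B circle (444.34991455078125, 287.4662170410156) 54.374732971191406 bar ((443.76385498046875, 286.478759765625), (10.819862365722656, 41.41583251953125), 63.83720779418945) [443.9613  286.18814] 156.02754 53 z 48.92314666317634 [442.61679108 283.16199131  54.75611657]
C circle (464.71209716796875, 133.2284393310547) 32.847625732421875 bar ((464.56170654296875, 133.50755310058594), (8.941333770751953, 43.21043014526367), 67.76717376708984) [464.29623 133.72163] 158.89874 45 z 48.8005809161466 [460.12239208 133.54679351  47.51283134]
[[ 653. -152.   -3.]
 [ 638. -150.    3.]
 [ 626. -150.    1.]
 [ 612. -149.    2.]
 [ 585. -131.   73.]
 [ 571. -129.   80.]
 [ 555. -123.  103.]
 [ 543. -121.  107.]
 [ 532. -123.   98.]
 [ 524. -127.   77.]
 [ 512. -128.   74.]
 [ 506. -138.   30.]
 [ 495. -141.   14.]
 [ 483. -140.   15.]
 [ 472. -144.   -1.]
 [ 459. -143.   -1.]
 [ 447. -142.    0.]]
```

Run:
```python
import cv2
p=cv2.imread("pics/side0.png");cv2.imwrite("pics/cs.png",cv2.resize(p[150:320,150:360],None,fx=3.5,fy=3.5,interpolation=2))
```

```text
(no output)
```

View pics/crop.png

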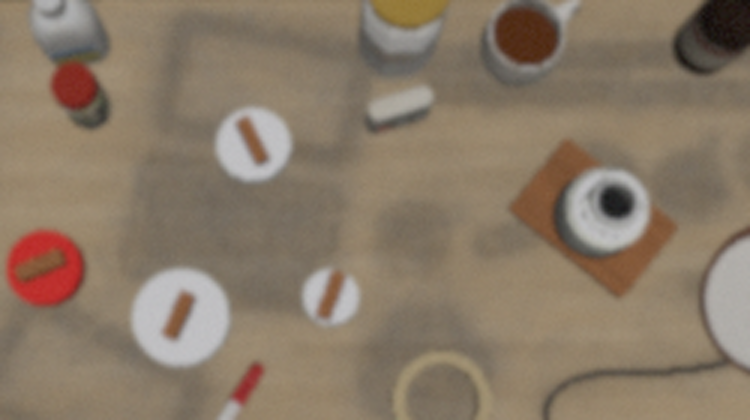

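View pics/cs.png

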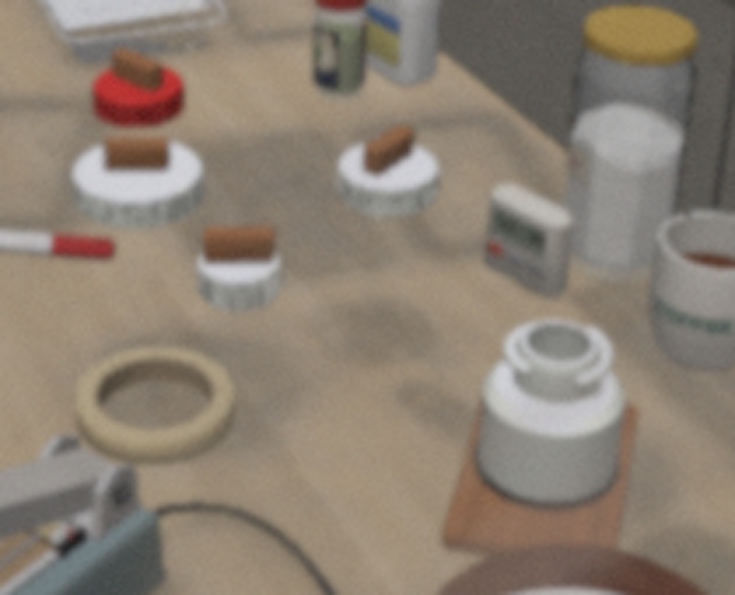

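View pics/dbg.png

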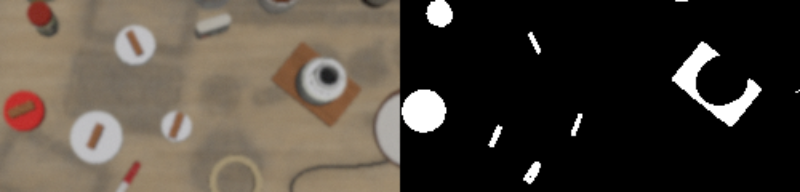

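```bash
python3 - <<'E'
from h import *
for n in("top","side"):
    P=[];D=[]
    for _ in range(6):
        p,d=env.read_camera(n);P.append(p.astype(float));D.append(np.where(d>0,d,np.nan))
    np.save(n+"P.npy",np.mean(P,0)); np.save(n+"D.npy",np.nanmedian(D,0))
E
cat > m2.py <<'E'
from h import *
S=6
def crop(n,u,v,h):
    p=np.load(n+"P.npy")[v-h:v+h,u-h:u+h].astype(np.float32)
    b=cv2.resize(p,None,fx=S,fy=S,interpolation=cv2.INTER_CUBIC)
    return b,lambda uv:(np.asarray(uv,float)+.5)/S-.5+[u-h,v-h]
def big(m,at=None):
    n,l,st,_=cv2.connectedComponentsWithStats(m.astype(np.uint8)); k=1+np.argmax(st[1:,4])
    cs,_=cv2.findContours((l==k).astype(np.uint8),0,cv2.CHAIN_APPROX_NONE); return max(cs,key=len)[:,0]
def circ(w):
    A=np.c_[2*w,np.ones(len(w))]; s=np.linalg.lstsq(A,(w**2).sum(1),rcond=None)[0]
    return s[:2],np.sqrt(s[2]+s[0]**2+s[1]**2)
# lids
for n,L in(("top",(("A",234,158,22),("B",210,215,24),("C",260,209,16))),("side",(("A",261,199,22),("B",189,202,26),("C",218,227,22)))):
  for nm,u,v,h in L:
    b,f=crop(n,u,v,h); mx=b.max(2); sat=(b[...,0]-b[...,2])
    for thr in(0.85,):
        lo=np.percentile(b[...,2],20);hi=np.percentile(b[...,2],95 if nm!="C" else 90)
        m=b[...,2]>lo+(hi-lo)*0.5
        hull=cv2.convexHull(big(m))[:,0]; w=plane(n,f(hull),25)[:,:2]; c,r=circ(w)
        print(n,nm,"circ",c.round(1),r.round(1))
    t=0.5*(np.percentile(sat,99.5)+np.median(sat[m]))
    k=big(sat>t); w=plane(n,f(k),49)[:,:2].astype(np.float32); rr=cv2.minAreaRect(w)
    mo=cv2.moments(w.reshape(-1,1,2)); print("   bar",np.round(rr[0],1),np.round(rr[1],1),round(rr[2],1),"cen",round(mo['m10']/mo['m00'],1),round(mo['m01']/mo['m00'],1),"ang",[round(np.degrees(np.arctan2(*(e[::-1]))),1) for e in [np.linalg.svd(w-w.mean(0),full_matrices=0)[2][0]]])
# stand
b,f=crop("top",348,181,36); hsv=b[...,0]-b[...,2]; cv2.imwrite("pics/st.png",b[...,::-1]); cv2.imwrite("pics/sat.png",hsv*2)
print(np.percentile(hsv,[5,25,50,75,95]))
for t in(55,60,65,70):
    k=big(hsv>t); w=plane("top",f(k),14)[:,:2].astype(np.float32); print("stand",t,cv2.minAreaRect(w))
for n in("top","side"):
    C=cloud(n,np.load(n+"D.npy")); m=(C[...,2]>100)&(C[...,2]<112)&(abs(C[...,0]-550)<60)&(abs(C[...,1]+135)<60)
    q=C[m]; print(n,"rim",len(q),q.mean(0).round(1),[a.round(1) for a in circ(q[:,:2])],q.min(0).round(),q.max(0).round())
    m=(C[...,2]>68)&(C[...,2]<80)&(abs(C[...,0]-550)<70)&(abs(C[...,1]+135)<70);q=C[m];print(" shoulder",q.min(0).round(),q.max(0).round(),q.mean(0).round(1))
E
python3 m2.py
```

```text
top A circ [624.5 213. ] 39.5
   bar [675.3 191.1] [76. 33.] 49.0 cen 671.5 189.8 ang [np.float32(-124.8)]
top B circ [444.4 287.3] 50.2
   bar [399.3 228.4] [53.1 29.8] 0.0 cen 397.8 225.2 ang [np.float32(175.4)]
top C circ [463.8 133.4] 29.9
   bar [426.3 146.9] [72.5 24.9] 89.6 cen 422.9 150.4 ang [np.float32(-92.7)]
side A circ [620.9 208.4] 40.3
   bar [641.1 244.4] [ 70.3 126.4] 66.0 cen 634.6 258.0 ang [np.float32(-6.4)]
side B circ [440.7 282.3] 52.0
   bar [460.8 338.3] [59.  71.6] 65.7 cen 462.8 342.0 ang [np.float32(-92.1)]
side C circ [454.4 140.3] 80.0
   bar [456.8 119.8] [41.5 49.1] 67.8 cen 456.4 121.1 ang [np.float32(-142.0)]
[ 0.76996765 32.19442177 40.3232193  43.35503769 70.19876175]
stand 55 ((545.7897338867188, -141.97813415527344), (149.03228759765625, 98.06112670898438), 49.893123626708984)
stand 60 ((571.8773803710938, -110.78623962402344), (65.67840576171875, 96.11587524414062), 51.42864227294922)
stand 65 ((574.25927734375, -107.61509704589844), (55.34296417236328, 93.55247497558594), 51.51634979248047)
stand 70 ((501.82208251953125, -182.8558349609375), (43.07442092895508, 97.19205474853516), 28.49213409423828)
top rim 138 [ 545.  -140.5  103.1] [array([ 546.7, -142.3]), np.float64(24.4)] [ 517. -170.  100.] [ 576. -114.  107.]
 shoulder [ 506. -181.   68.] [ 589. -100.   80.] [ 540.4 -132.2   75.1]
side rim 257 [ 542.1 -148.7  103.4] [array([ 543.7, -144.8]), np.float64(24.0)] [ 513. -175.  100.] [ 575. -117.  108.]
 shoulder [ 502. -186.   68.] [ 581. -109.   80.] [ 530.6 -161.6   75.4][ WARN:0@1.058] global loadsave.cpp:1063 imwrite_ Unsupported depth image for selected encoder is fallbacked to CV_8U.
```

Run:
```python
from h import *
b=np.load("topP.npy").astype(np.float32)[155:210,322:380];c=np.load("sideP.npy").astype(np.float32)[230:330,265:345]
b=cv2.resize(b,(580,550),interpolation=2)
cv2.imwrite("pics/t1.png",b[...,::-1]);cv2.imwrite("pics/s1.png",cv2.resize(c,(480,600),interpolation=2)[...,::-1])
```

```text
[ WARN:0@0.787] global loadsave.cpp:1063 imwrite_ Unsupported depth image for selected encoder is fallbacked to CV_8U.
```

View pics/t1.png

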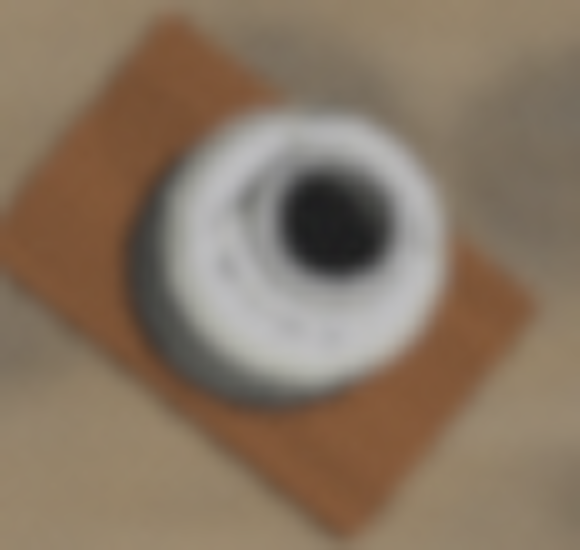

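View pics/s1.png

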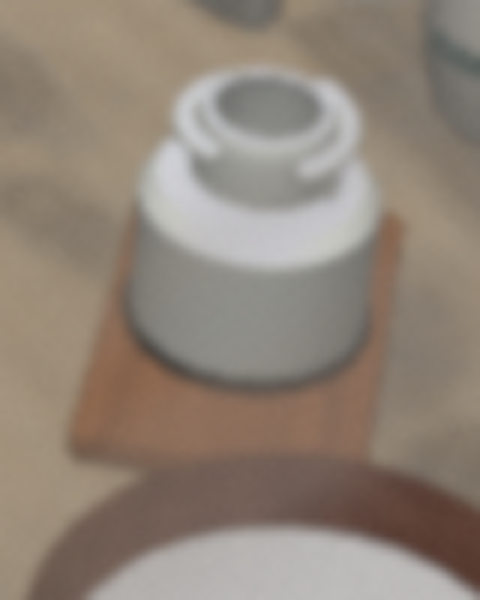

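```bash
cat > m3.py <<'E'
from m2 import *
print("----")
for n,u,v in(("top",234,158),("side",262,193)):
    b,f=crop(n,u,v,16); sat=b[...,0]-b[...,2]
    cv2.imwrite(f"pics/bar_{n}.png",cv2.resize(b,None,fx=2,fy=2)[...,::-1])
    h,w_=sat.shape; mk=np.zeros(sat.shape,np.uint8); cv2.circle(mk,(w_//2,h//2),13*S if n=="top" else 14*S,1,-1)
    if n=="side":mk[int(h*.78):]=0
    for t in(30,35,40,45):
        k=big((sat>t)&(mk>0)); w=plane(n,f(k),49)[:,:2].astype(np.float32); rr=cv2.minAreaRect(w); e=cv2.fitLine(w,cv2.DIST_L2,0,.01,.01)[:2,0]
        print(n,t,np.round(rr[0],1),np.round(rr[1],1),round(rr[2],1),np.degrees(np.arctan2(e[1],e[0])).round(1))
b,f=crop("top",348,181,36); hs=b[...,0]-b[...,2]
for t in(50,53,56): 
    k=big(hs>t); w=plane("top",f(k),14)[:,:2].astype(np.float32); print("stand",t,cv2.minAreaRect(w))
for t in(60,80,100):
    m=(b[...,1]<t); m[:, :30*S]=0; m[:20*S]=0;m[42*S:]=0
    k=big(m); w=plane("top",f(k),106)[:,:2].astype(np.float32);print("hole",t,circ(w))
E
python3 m3.py 2>/dev/null| sed -n '/----/,$p'
```

```text
----
top 30 [623.1 212.5] [49.3 14. ] 25.9 24.7
top 35 [623.2 212.6] [48.2 13.1] 25.5 25.0
top 40 [623.1 212.7] [47. 12.] 25.5 25.1
top 45 [622.9 212.6] [46.1 11.1] 25.5 25.1
side 30 [615.8 201.5] [79.3 32.9] 28.2 44.5
side 35 [614.7 201.7] [75.5 28.5] 30.5 43.3
side 40 [614.2 202.4] [72.4 24.1] 32.3 40.7
side 45 [615.3 203.7] [65.5 20.5] 29.1 36.9
stand 50 ((545.6097412109375, -142.19287109375), (151.6526641845703, 100.2704849243164), 49.87236404418945)
stand 53 ((545.7326049804688, -142.0428466796875), (150.0127410888672, 98.8221206665039), 49.948516845703125)
stand 56 ((545.6766357421875, -141.9191131591797), (148.580810546875, 97.69462585449219), 50.125301361083984)
hole 60 (array([ 545.309902  , -141.12975685]), np.float64(13.174945205106617))
hole 80 (array([ 545.62758296, -141.52580594]), np.float64(14.819380861185829))
hole 100 (array([ 545.93026198, -141.67057058]), np.float64(16.208374068431535))
```

View pics/bar_top.png

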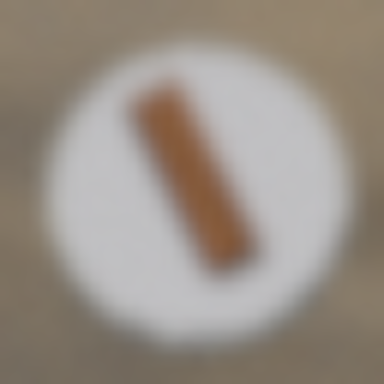

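View pics/bar_side.png

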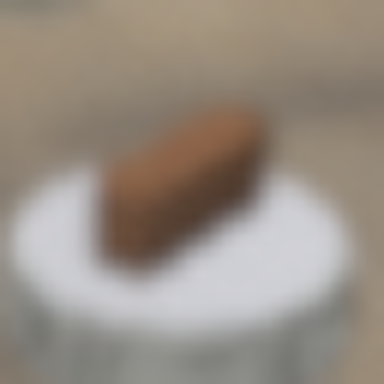

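Run:
```python
from h import *
for n in("top","side"):
    C=cloud(n,np.load(n+"D.npy")); P=C.reshape(-1,3)
    for nm,(x0,x1,y0,y1) in dict(jar=(660,800,20,120),bottles=(640,800,300,430),timer=(610,660,60,120),mug=(650,780,-110,0),soy=(650,800,-300,-180)).items():
        q=P[(P[:,0]>x0)&(P[:,0]<x1)&(P[:,1]>y0)&(P[:,1]<y1)&(P[:,2]>20)&(P[:,2]<300)]
        if len(q): 
            print(n,nm,np.percentile(q,2,0).round(),np.percentile(q,98,0).round())
    d=np.array([np.cos(np.radians(25)),np.sin(np.radians(25))]); r=P[:,:2]-[624,212.5]; a=r@d; bb=r@[-d[1],d[0]]
    q=P[(abs(a)<50)&(abs(bb)<105)&(P[:,2]>60)&(P[:,2]<250)]; print("in body footprint",len(q),q[:5].round())
def go(x,y,z,yaw,s=None):
    s=env.state(); p=s['eef_pos'];M=R.from_euler('xyz',s['tcp_rot']).as_matrix(); print((M.T@(np.array([x,y,z])-p)).round(1),np.degrees(s['tcp_rot']))
go(624,212.5,214,25)
```

```text
top jar [663.  25.  29.] [750. 102. 186.]
top bottles [646. 365.  26.] [752. 425. 160.]
top timer [641.  62.  23.] [660.  95.  66.]
top mug [ 684. -103.   41.] [762. -26.  85.]
top soy [ 701. -285.   30.] [ 752. -236.  221.]
in body footprint 0 []
side jar [664.  20.  25.] [765.  85. 185.]
side bottles [643. 362.  23.] [752. 412. 156.]
side timer [637.  61.  22.] [658.  86.  64.]
side mug [ 680. -108.   22.] [759. -30.  85.]
side soy [ 697. -299.   24.] [ 742. -252.  222.]
in body footprint 0 []
[-510.9 -208.5    0.7] [1.79990877e+02 2.58269203e-04 1.59615555e+02]
```

Request:
arm_command --steps '[{"dx":-0.064,"dy":-0.026,"claw":-1},{"dx":-0.064,"dy":-0.026,"claw":-1},{"dx":-0.064,"dy":-0.026,"claw":-1},{"dx":-0.064,"dy":-0.026,"claw":-1},{"dx":-0.064,"dy":-0.026,"claw":-1},{"dx":-0.064,"dy":-0.026,"claw":-1},{"dx":-0.064,"dy":-0.026,"claw":-1},{"dx":-0.064,"dy":-0.026,"claw":-1},{"dx":-0.064,"dy":-0.026,"claw":-1},{"dx":-0.064,"dy":-0.026,"claw":-1}]'

```text
$.steps[0]: bad value
```

Request:
arm_command --steps '[{"rz":0.118,"claw":-1},{"rz":0.118,"claw":-1},{"rz":0.118,"claw":-1},{"rz":0.118,"claw":-1},{"rz":0.118,"claw":-1},{"rz":0.118,"claw":-1},{"rz":0.118,"claw":-1},{"rz":0.118,"claw":-1},{"rz":0.118,"claw":-1},{"rz":0.118,"claw":-1}]'

```text
$.steps[0]: bad value
```

```bash
cat > go.py <<'E'
from h import *
import sys
x,y,z,yaw=map(float,sys.argv[1:5])
s=env.state(); p=s['eef_pos'];M=R.from_euler('xyz',s['tcp_rot']).as_matrix()
T=R.from_euler('xyz',[180,0,yaw],degrees=True).as_matrix()
v=M.T@(np.array([x,y,z])-p); w=R.from_matrix(M.T@T).as_rotvec(degrees=True)
print("t",s['t'],"pos",p.round(1),"rpy",np.degrees(s['tcp_rot']).round(1),"F",s['ft_force'].round(1),"open",round(s['opening'],3),"q",s['joints'].round(2))
print("shift mm",v.round(1),"frac",(v/800).round(4),"rot deg",w.round(1),"frac",(w/90).round(4))
E
python3 go.py 624 212.5 214 25
```

```text
t 0.7 pos [217.7 585.9 214.7] rpy [180.    0.  159.6] F [ 0.2  0.4 -0.3] open 1.0 q [ 1.11  0.49  1.56  0.    1.09 -0.11]
shift mm [-510.9 -208.5    0.7] frac [-0.6386 -0.2606  0.0008] rot deg [  0.   -0.  134.6] frac [ 1.0000e-04 -1.0000e-04  1.4957e+00]
```

Request:
arm_command --steps '[{"dx":-0.064,"dy":-0.026,"dz":0,"rx":0,"ry":0,"rz":0,"claw":-1},{"dx":-0.064,"dy":-0.026,"dz":0,"rx":0,"ry":0,"rz":0,"claw":-1},{"dx":-0.064,"dy":-0.026,"dz":0,"rx":0,"ry":0,"rz":0,"claw":-1},{"dx":-0.064,"dy":-0.026,"dz":0,"rx":0,"ry":0,"rz":0,"claw":-1},{"dx":-0.064,"dy":-0.026,"dz":0,"rx":0,"ry":0,"rz":0,"claw":-1},{"dx":-0.064,"dy":-0.026,"dz":0,"rx":0,"ry":0,"rz":0,"claw":-1},{"dx":-0.064,"dy":-0.026,"dz":0,"rx":0,"ry":0,"rz":0,"claw":-1},{"dx":-0.064,"dy":-0.026,"dz":0,"rx":0,"ry":0,"rz":0,"claw":-1}]'

```text
t: 1.7
eef_pos: [551.7, 281.4, 215.2]
tcp_rot: [3.139, 0.001, 2.792]
ft_force: [0.6, 0.2, -0.1]
opening: 1.0
```

Request:
arm_command --steps '[{"dx":0,"dy":0,"dz":0,"rx":0,"ry":0,"rz":0.118,"claw":-1},{"dx":0,"dy":0,"dz":0,"rx":0,"ry":0,"rz":0.118,"claw":-1},{"dx":0,"dy":0,"dz":0,"rx":0,"ry":0,"rz":0.118,"claw":-1},{"dx":0,"dy":0,"dz":0,"rx":0,"ry":0,"rz":0.118,"claw":-1},{"dx":0,"dy":0,"dz":0,"rx":0,"ry":0,"rz":0.118,"claw":-1},{"dx":0,"dy":0,"dz":0,"rx":0,"ry":0,"rz":0.118,"claw":-1},{"dx":0,"dy":0,"dz":0,"rx":0,"ry":0,"rz":0.118,"claw":-1},{"dx":0,"dy":0,"dz":0,"rx":0,"ry":0,"rz":0.118,"claw":-1},{"dx":0,"dy":0,"dz":0,"rx":0,"ry":0,"rz":0.118,"claw":-1},{"dx":0,"dy":0,"dz":0,"rx":0,"ry":0,"rz":0.118,"claw":-1}]'

```text
t: 2.95
eef_pos: [555.1, 277.2, 214.7]
tcp_rot: [3.141, -0.003, 0.913]
ft_force: [1.0, -0.4, 0.5]
opening: 1.001
```

```bash
python3 go.py 624 212.5 150 25
```

```text
t 2.95 pos [555.1 277.2 214.7] rpy [180.   -0.2  52.3] F [ 1.  -0.4  0.5] open 1.001 q [0.36 0.48 1.57 0.   1.08 1.01]
shift mm [-9.3 94.1 64.7] frac [-0.0116  0.1176  0.0809] rot deg [-0.  -0.2 27.3] frac [-1.000e-04 -1.700e-03  3.037e-01]
```

Request:
arm_command --steps '[{"dx":0,"dy":0,"dz":0,"rx":0,"ry":0,"rz":0.105,"claw":-1},{"dx":0,"dy":0,"dz":0,"rx":0,"ry":0,"rz":0.105,"claw":-1},{"dx":0,"dy":0,"dz":0,"rx":0,"ry":0,"rz":0.105,"claw":-1},{"dx":0.022,"dy":0.055,"dz":0.04,"rx":0,"ry":0,"rz":0,"claw":-1},{"dx":0.022,"dy":0.055,"dz":0.04,"rx":0,"ry":0,"rz":0,"claw":-1},{"dx":0,"dy":0,"dz":0,"rx":0,"ry":0,"rz":0,"claw":-1}]'

```text
t: 3.7
eef_pos: [623.9, 209.1, 149.9]
tcp_rot: [-3.141, -0.005, 0.4]
ft_force: [-1.0, 0.2, -0.4]
opening: 0.999
```

```bash
python3 go.py 624 212.5 60 25
```

```text
t 3.7 pos [623.9 209.1 149.9] rpy [-179.9   -0.3   22.9] F [-1.   0.2 -0.4] open 0.999 q [0.22 0.6  1.54 0.   0.99 1.39]
shift mm [ 1.  -3.1 89.9] frac [ 0.0012 -0.0038  0.1124] rot deg [-0.  -0.3 -2.1] frac [-0.0005 -0.0032 -0.0233]
```

Request:
arm_command --steps '[{"dx":0.001,"dy":-0.004,"dz":0.05,"rx":0,"ry":-0.003,"rz":-0.023,"claw":-1},{"dx":0,"dy":0,"dz":0.05,"rx":0,"ry":0,"rz":0,"claw":-1},{"dx":0,"dy":0,"dz":0,"rx":0,"ry":0,"rz":0,"claw":-1}]'

```text
t: 4.08
eef_pos: [623.9, 213.8, 70.4]
tcp_rot: [-3.141, -0.003, 0.437]
ft_force: [-0.6, -0.4, 0.2]
opening: 0.999
```

```bash
python3 go.py 624 212.5 28 25
python3 - <<'E'
from h import *
p,d=env.read_camera("side"); cv2.imwrite("pics/s2.png",cv2.resize(p[130:260,170:340],None,fx=4,fy=4,interpolation=2)[...,::-1])
E
```

```text
t 4.075 pos [623.9 213.8  70.4] rpy [-180.    -0.2   25. ] F [-0.6 -0.4  0.2] open 0.999 q [0.23 0.7  1.6  0.   0.84 1.36]
shift mm [-0.6  1.3 42.4] frac [-0.0007  0.0016  0.053 ] rot deg [-0.  -0.2  0. ] frac [-0.0004 -0.002   0.0004]
```

View pics/s2.png

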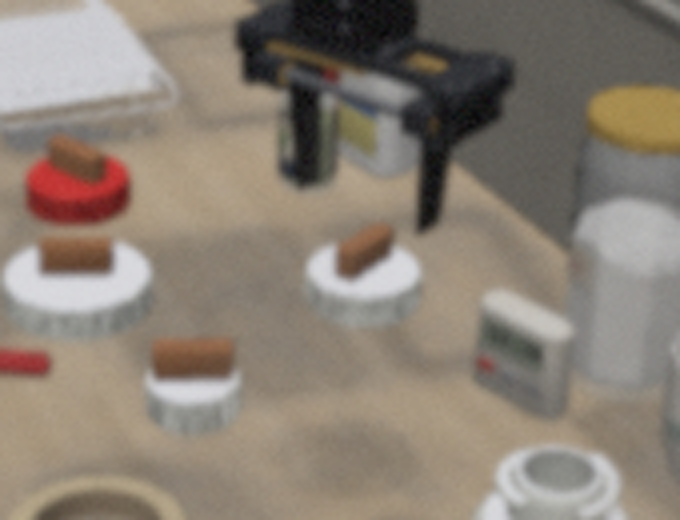

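The open fingers straddle the lid's bar, at crop (305,180) and (430,225) with the bar at (365,250). I go down and grip.

Request:
arm_command --steps '[{"dx":-0.001,"dy":0.002,"dz":0.03,"rx":0,"ry":-0.002,"rz":0,"claw":-1},{"dx":0,"dy":0,"dz":0.023,"rx":0,"ry":0,"rz":0,"claw":-1},{"dx":0,"dy":0,"dz":0,"rx":0,"ry":0,"rz":0,"claw":-1}]'

```text
t: 4.5
eef_pos: [627.5, 214.2, 35.1]
tcp_rot: [3.14, -0.011, 0.438]
ft_force: [-0.2, -0.6, -1.0]
opening: 1.0
```

Request:
arm_command --steps '[{"dx":0,"dy":0,"dz":0,"rx":0,"ry":0,"rz":0,"claw":1},{"dx":0,"dy":0,"dz":0,"rx":0,"ry":0,"rz":0,"claw":1},{"dx":0,"dy":0,"dz":0,"rx":0,"ry":0,"rz":0,"claw":1},{"dx":0,"dy":0,"dz":0,"rx":0,"ry":0,"rz":0,"claw":1},{"dx":0,"dy":0,"dz":0,"rx":0,"ry":0,"rz":0,"claw":1},{"dx":0,"dy":0,"dz":0,"rx":0,"ry":0,"rz":0,"claw":1}]'

```text
t: 5.25
eef_pos: [628.7, 214.7, 38.4]
tcp_rot: [3.139, -0.015, 0.438]
ft_force: [0.4, -0.2, 1.3]
opening: 0.428
```

```bash
python3 go.py 624 212.5 200 25
```

```text
t 5.25 pos [628.7 214.7  38.4] rpy [179.9  -0.9  25.1] F [ 0.4 -0.2  1.3] open 0.428 q [0.23 0.74 1.61 0.   0.77 1.36]
shift mm [  -2.7    0.4 -161.6] frac [-0.0034  0.0004 -0.202 ] rot deg [ 0.1 -0.9  0.1] frac [ 0.0016 -0.0097  0.0012]
```

Run:
```python
from h import *
s=env.state()
for k in("t","qvel","tau","eef_pos","ft_force","moment","opening"):print(k,np.round(s[k],3))
for n in("side","top"):
    p,d=env.read_camera(n); cv2.imwrite(f"pics/{n}3.png",cv2.resize(p,None,fx=1.5,fy=1.5,interpolation=2)[...,::-1])
s=env.state()
for k in("t","qvel","tau","eef_pos","ft_force","moment","opening"):print(k,np.round(s[k],3))
```

```text
t 5.25
qvel [ 0.001 -0.001  0.    -0.     0.002 -0.001]
tau [ 6.0000e-03 -7.0428e+01 -1.9768e+01  3.9000e-02 -1.1900e-01  1.0000e-03]
eef_pos [628.743 214.673  38.423]
ft_force [ 0.425 -0.194  1.264]
moment [-0.068  0.194  0.008]
opening 0.428
t 5.35
qvel [ 0.002 -0.     0.001  0.001  0.001  0.   ]
tau [ 0.0000e+00 -7.0396e+01 -1.9753e+01  3.9000e-02 -1.1800e-01  1.0000e-03]
eef_pos [628.742 214.663  38.409]
ft_force [-0.223 -0.147 -0.048]
moment [-0.059  0.118  0.042]
opening 0.343
```

View pics/side3.png

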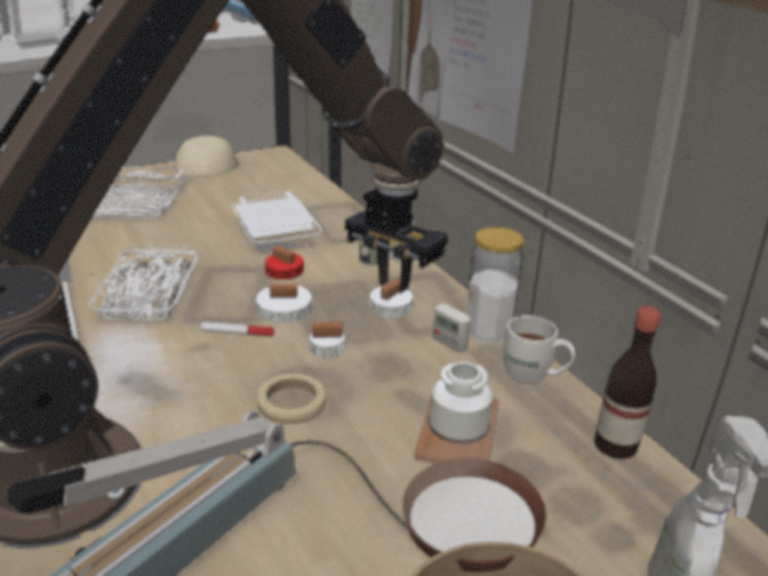

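View pics/top3.png

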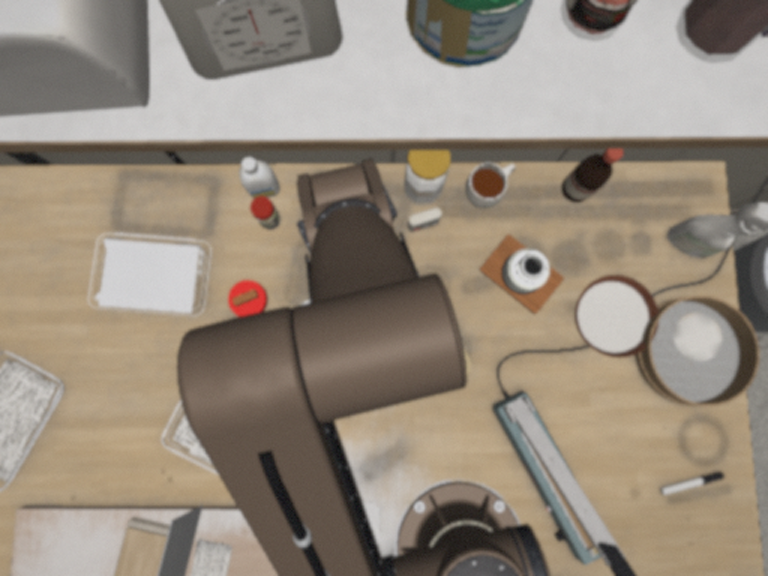

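Request:
arm_command --steps '[{"dx":-0.003,"dy":0,"dz":0.008,"rx":0,"ry":-0.01,"rz":0,"claw":-0.3},{"dx":0,"dy":0,"dz":0.007,"rx":0,"ry":0,"rz":0,"claw":-0.3}]'

```text
t: 5.6
eef_pos: [626.6, 213.6, 25.8]
tcp_rot: [3.139, 0.001, 0.438]
ft_force: [1.4, 0.3, -0.1]
opening: 0.499
```

```bash
python3 go.py 624 212.5 28 25
```

```text
t 5.6 pos [626.6 213.6  25.8] rpy [1.799e+02 1.000e-01 2.510e+01] F [ 1.4  0.3 -0.1] open 0.499 q [ 0.23  0.76  1.61 -0.    0.77  1.37]
shift mm [-2.8 -0.1 -2.2] frac [-0.0035 -0.0001 -0.0027] rot deg [0.1 0.1 0.1] frac [0.0016 0.0008 0.0012]
```

Request:
arm_command --steps '[{"dx":-0.0035,"dy":0,"dz":-0.001,"rx":0,"ry":0,"rz":0,"claw":1},{"dx":0,"dy":0,"dz":0,"rx":0,"ry":0,"rz":0,"claw":1},{"dx":0,"dy":0,"dz":0,"rx":0,"ry":0,"rz":0,"claw":1},{"dx":0,"dy":0,"dz":0,"rx":0,"ry":0,"rz":0,"claw":1},{"dx":0,"dy":0,"dz":0,"rx":0,"ry":0,"rz":0,"claw":1},{"dx":0,"dy":0,"dz":0,"rx":0,"ry":0,"rz":0,"claw":1}]'

```text
t: 6.35
eef_pos: [623.5, 212.3, 26.0]
tcp_rot: [3.139, 0.002, 0.438]
ft_force: [0.5, 0.3, -0.6]
opening: 0.166
```

```bash
python3 go.py 624 212.5 200 25
```

```text
t 6.35 pos [623.5 212.3  26. ] rpy [1.799e+02 1.000e-01 2.510e+01] F [ 0.5  0.3 -0.6] open 0.166 q [ 0.23  0.76  1.62 -0.    0.77  1.36]
shift mm [ 1.00e-01  4.00e-01 -1.74e+02] frac [ 1.000e-04  5.000e-04 -2.175e-01] rot deg [0.1 0.1 0.1] frac [0.0014 0.0015 0.0011]
```

Opening 0.166, or 15.8 mm, means the bar is gripped with TCP 26 mm above the lid's lower edge. I lift.

Request:
arm_command --steps '[{"dx":0,"dy":0,"dz":-0.02,"rx":0,"ry":0,"rz":0,"claw":1},{"dx":0,"dy":0,"dz":-0.05,"rx":0,"ry":0,"rz":0,"claw":1},{"dx":0,"dy":0,"dz":-0.06,"rx":0,"ry":0,"rz":0,"claw":1},{"dx":0,"dy":0,"dz":-0.06,"rx":0,"ry":0,"rz":0,"claw":1},{"dx":0,"dy":0,"dz":-0.02,"rx":0,"ry":0,"rz":0,"claw":1},{"dx":0,"dy":0,"dz":0,"rx":0,"ry":0,"rz":-0.1,"claw":1},{"dx":0,"dy":0,"dz":0,"rx":0,"ry":0,"rz":-0.1,"claw":1},{"dx":0,"dy":0,"dz":0,"rx":0,"ry":0,"rz":-0.07,"claw":1},{"dx":0,"dy":0,"dz":0,"rx":0,"ry":0,"rz":0,"claw":1}]'

```text
t: 7.48
eef_pos: [622.1, 212.4, 202.0]
tcp_rot: [-3.142, 0.005, 0.874]
ft_force: [-0.1, 0.6, -1.7]
opening: 0.167
```

```bash
python3 go.py 546 -142 185 50
python3 - <<'E'
from h import *
p,d=env.read_camera("side"); cv2.imwrite("pics/s4.png",cv2.resize(p[60:310,150:400],None,fx=2.4,fy=2.4,interpolation=2)[...,::-1])
E
```

```text
t 7.475 pos [622.1 212.4 202. ] rpy [-180.     0.3   50.1] F [-0.1  0.6 -1.7] open 0.167 q [ 0.23  0.55  1.49 -0.    1.11  0.93]
shift mm [-320.6  169.    18.5] frac [-0.4007  0.2113  0.0231] rot deg [-0.   0.3  0.1] frac [-0.      0.0029  0.001 ]
```

View pics/s4.png

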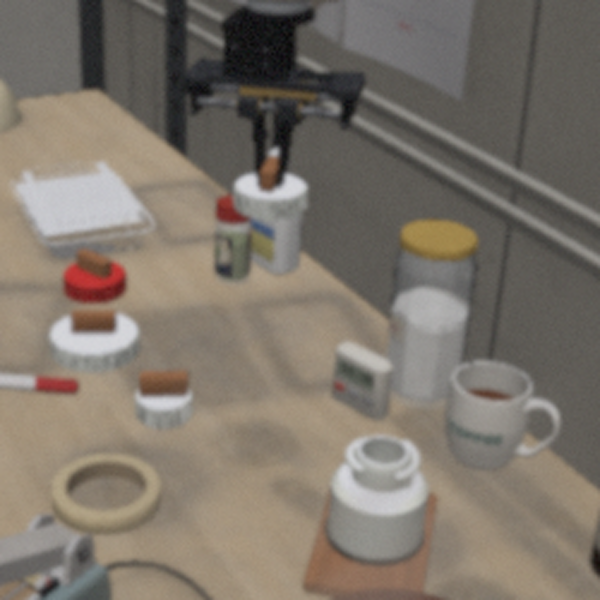

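The lid hangs level in the gripper, at crop (270,190). I carry it over the tub.

Request:
arm_command --steps '[{"dx":-0.03,"dy":0.016,"dz":0,"rx":0,"ry":0,"rz":0,"claw":1},{"dx":-0.055,"dy":0.029,"dz":0,"rx":0,"ry":0,"rz":0,"claw":1},{"dx":-0.055,"dy":0.029,"dz":0,"rx":0,"ry":0,"rz":0,"claw":1},{"dx":-0.055,"dy":0.029,"dz":0,"rx":0,"ry":0,"rz":0,"claw":1},{"dx":-0.055,"dy":0.029,"dz":0,"rx":0,"ry":0,"rz":0,"claw":1},{"dx":-0.055,"dy":0.029,"dz":0,"rx":0,"ry":0,"rz":0,"claw":1},{"dx":-0.055,"dy":0.029,"dz":0,"rx":0,"ry":0,"rz":0,"claw":1},{"dx":-0.03,"dy":0.016,"dz":0,"rx":0,"ry":0,"rz":0,"claw":1},{"dx":0,"dy":0,"dz":0,"rx":0,"ry":0,"rz":0,"claw":1}]'

```text
t: 8.65
eef_pos: [540.8, -141.7, 200.9]
tcp_rot: [-3.139, 0.007, 0.849]
ft_force: [0.3, -0.0, -1.4]
opening: 0.165
```

```bash
python3 go.py 546 -142 160 50
```

```text
t 8.65 pos [ 540.8 -141.7  200.9] rpy [-179.8    0.4   48.6] F [ 0.3 -0.  -1.4] open 0.165 q [-0.37  0.41  1.74 -0.01  1.    0.35]
shift mm [ 3.5  4.2 40.9] frac [0.0043 0.0053 0.0511] rot deg [-0.2  0.4 -1.4] frac [-0.0018  0.0043 -0.0152]
```

Request:
arm_command --steps '[{"dx":0.004,"dy":0.005,"dz":0.03,"rx":-0.002,"ry":0.004,"rz":-0.015,"claw":1},{"dx":0,"dy":0,"dz":0.03,"rx":0,"ry":0,"rz":0,"claw":1},{"dx":0,"dy":0,"dz":0,"rx":0,"ry":0,"rz":0,"claw":1}]'

```text
t: 9.02
eef_pos: [546.3, -140.0, 151.9]
tcp_rot: [3.141, -0.0, 0.868]
ft_force: [0.1, 0.3, -0.7]
opening: 0.161
```

```bash
python3 go.py 546 -142 140 50
python3 - <<'E'
from h import *
p,d=env.read_camera("side"); cv2.imwrite("pics/s5.png",cv2.resize(p[190:330,240:360],None,fx=4.2,fy=4.2,interpolation=2)[...,::-1])
p,d=env.read_camera("top"); cv2.imwrite("pics/t5.png",cv2.resize(p[130:250,280:420],None,fx=4.2,fy=4.2,interpolation=2)[...,::-1])
E
```

```text
t 9.025 pos [ 546.3 -140.   151.9] rpy [180.   -0.   49.7] F [ 0.1  0.3 -0.7] open 0.161 q [-0.37  0.48  1.78  0.    0.88  0.33]
shift mm [-1.7  1.  11.9] frac [-0.0022  0.0013  0.0149] rot deg [ 0.  -0.  -0.3] frac [ 0.0002 -0.0002 -0.0028]
```

View pics/s5.png

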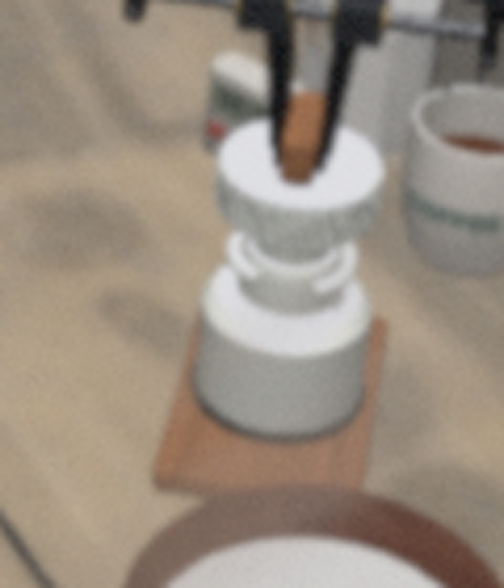

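View pics/t5.png

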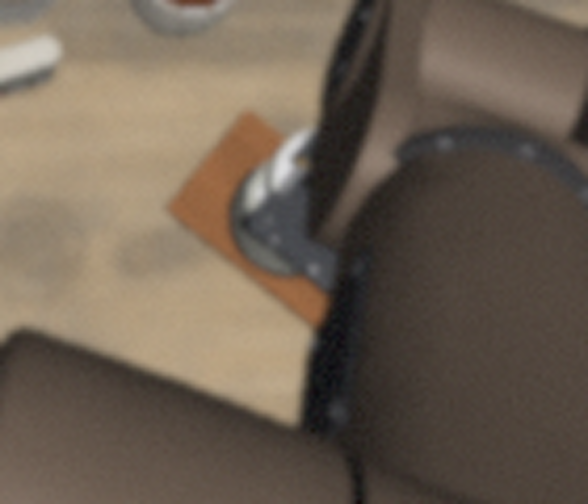

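The lid sits above the tub, with its top face at side-crop x 217 to 385 and the thread beads below at 228 to 357. I check its offset in the image against the predicted position.

Run:
```python
from h import *
a=np.linspace(0,2*np.pi,361)
def sil(c,r,z):
    q=proj("side",np.c_[c[0]+r*np.cos(a),c[1]+r*np.sin(a),0*a+z]); q=(q-[240,190]+.5)*4.2
    return q[:,0].min().round(1),q[:,0].max().round(1),q[:,1].min().round(1),q[:,1].max().round(1)
print("lid top pred at tcp",sil((546.3,-140),39,151)); print("beads",sil((546,-142),32,93),"body74",sil((546,-142),42,72), "rim",sil((546,-142),26,106))
C=cloud("side",env.read_camera("side")[1]); m=(abs(C[...,2]-151)<7)&(abs(C[...,0]-546)<60)&(abs(C[...,1]+140)<60); q=C[m]; print(len(q),np.percentile(q,[1,50,99],0).round(1))
```

```text
lid top pred at tcp (np.float64(218.1), np.float64(383.9), np.float64(114.7), np.float64(204.6))
beads (np.float64(226.2), np.float64(358.2), np.float64(223.5), np.float64(300.8)) body74 (np.float64(202.8), np.float64(374.2), np.float64(246.5), np.float64(349.2)) rim (np.float64(240.5), np.float64(348.6), np.float64(208.7), np.float64(270.9))
581 [[ 508.1 -180.5  144.2]
 [ 534.3 -156.5  151.5]
 [ 581.9 -107.5  157.2]]
```

Predicted and seen edges agree within about 1 px. I go down slowly while watching the force.

Request:
arm_command --steps '[{"dx":-0.002,"dy":0.001,"dz":0.015,"rx":0,"ry":0,"rz":-0.003,"claw":1},{"dx":0,"dy":0,"dz":0,"rx":0,"ry":0,"rz":0,"claw":1}]'

```text
t: 9.43
eef_pos: [547.4, -142.3, 142.5]
tcp_rot: [3.136, -0.002, 0.874]
ft_force: [0.2, 0.2, -1.7]
opening: 0.163
```

```bash
python3 go.py 546 -142 116 50
```

```text
t 9.425 pos [ 547.4 -142.3  142.5] rpy [ 1.797e+02 -1.000e-01  5.010e+01] F [ 0.2  0.2 -1.7] open 0.163 q [-0.37  0.49  1.79  0.    0.86  0.33]
shift mm [-0.7 -1.4 26.5] frac [-0.0009 -0.0018  0.0331] rot deg [ 0.3 -0.1  0.1] frac [ 0.0038 -0.0013  0.0009]
```

Request:
arm_command --steps '[{"dx":-0.001,"dy":-0.002,"dz":0.012,"rx":0.003,"ry":0,"rz":0,"claw":1},{"dx":0,"dy":0,"dz":0.01,"rx":0,"ry":0,"rz":0,"claw":1}]'

```text
t: 9.68
eef_pos: [545.9, -142.1, 124.6]
tcp_rot: [3.139, -0.003, 0.874]
ft_force: [0.2, 0.1, -0.9]
opening: 0.168
```

```bash
python3 go.py 546 -142 111 50
```

```text
t 9.675 pos [ 545.9 -142.1  124.6] rpy [ 1.799e+02 -1.000e-01  5.010e+01] F [ 0.2  0.1 -0.9] open 0.168 q [-0.37  0.51  1.81  0.    0.82  0.32]
shift mm [ 0.1  0.  13.6] frac [0.0002 0.     0.0169] rot deg [ 0.1 -0.1  0.1] frac [ 0.0014 -0.0016  0.0007]
```

Request:
arm_command --steps '[{"dx":0,"dy":0,"dz":0.008,"rx":0,"ry":0,"rz":0,"claw":1},{"dx":0,"dy":0,"dz":0.006,"rx":0,"ry":0,"rz":0,"claw":1}]'

```text
t: 9.93
eef_pos: [545.7, -142.0, 112.0]
tcp_rot: [3.14, -0.002, 0.874]
ft_force: [0.9, 1.2, -1.4]
opening: 0.169
```

```bash
python3 go.py 546 -142 111 50
```

```text
t 9.925 pos [ 545.7 -142.   112. ] rpy [ 1.799e+02 -1.000e-01  5.010e+01] F [ 0.9  1.2 -1.4] open 0.169 q [-0.37  0.53  1.82  0.    0.79  0.32]
shift mm [0.2 0.2 1. ] frac [0.0003 0.0002 0.0013] rot deg [ 0.1 -0.1  0.1] frac [ 0.001  -0.0015  0.0006]
```

Request:
arm_command --steps '[{"dx":0,"dy":0,"dz":0.0015,"rx":0,"ry":0,"rz":0,"claw":1},{"dx":0,"dy":0,"dz":0.001,"rx":0,"ry":0,"rz":0,"claw":1}]'

```text
t: 10.18
eef_pos: [545.7, -142.0, 110.8]
tcp_rot: [3.14, -0.002, 0.874]
ft_force: [-4.2, 1.1, 14.7]
opening: 0.17
```

```bash
python3 go.py 546 -142 111 50
```

```text
t 10.175 pos [ 545.7 -142.   110.8] rpy [ 1.799e+02 -1.000e-01  5.010e+01] F [-4.2  1.1 14.7] open 0.17 q [-0.37  0.53  1.82  0.    0.79  0.32]
shift mm [ 0.2  0.3 -0.2] frac [ 0.0003  0.0003 -0.0002] rot deg [ 0.1 -0.1  0.1] frac [ 0.0009 -0.0014  0.0007]
```

Contact came at TCP z 110.8 against 111 expected, so the lid is seated on the rim. I turn it clockwise (+rz about the downward tool axis).

Request:
arm_command --steps '[{"dx":0,"dy":0,"dz":0,"rx":0,"ry":0,"rz":0.05,"claw":1},{"dx":0,"dy":0,"dz":0,"rx":0,"ry":0,"rz":0.08,"claw":1},{"dx":0,"dy":0,"dz":0,"rx":0,"ry":0,"rz":0.08,"claw":1}]'

```text
t: 10.55
eef_pos: [546.1, -142.1, 111.6]
tcp_rot: [3.14, -0.003, 0.535]
ft_force: [0.7, -0.0, -1.4]
opening: 0.166
```

```bash
python3 go.py 546 -142 111 -40
```

```text
t 10.55 pos [ 546.1 -142.1  111.6] rpy [179.9  -0.2  30.6] F [ 0.7 -0.  -1.4] open 0.166 q [-0.37  0.53  1.82  0.    0.79  0.66]
shift mm [-0.  -0.2  0.6] frac [-0.     -0.0002  0.0007] rot deg [-0.  -0.2 70.6] frac [-3.000e-04 -2.700e-03  7.849e-01]
```

Turning freely with no load. I continue with a slight down correction.

Request:
arm_command --steps '[{"dx":0,"dy":0,"dz":0.001,"rx":0,"ry":0,"rz":0.09,"claw":1},{"dx":0,"dy":0,"dz":0,"rx":0,"ry":0,"rz":0.09,"claw":1},{"dx":0,"dy":0,"dz":0,"rx":0,"ry":0,"rz":0.09,"claw":1},{"dx":0,"dy":0,"dz":0,"rx":0,"ry":0,"rz":0.09,"claw":1}]'

```text
t: 11.05
eef_pos: [546.7, -142.4, 111.4]
tcp_rot: [3.141, -0.006, -0.05]
ft_force: [0.4, 1.2, -0.9]
opening: 0.164
```

```bash
python3 go.py 546 -142 111 -40
```

```text
t 11.05 pos [ 546.7 -142.4  111.4] rpy [180.   -0.3  -2.8] F [ 0.4  1.2 -0.9] open 0.164 q [-0.37  0.53  1.82  0.    0.79  1.25]
shift mm [-0.7 -0.4  0.4] frac [-0.0009 -0.0005  0.0005] rot deg [-0.1 -0.3 37.2] frac [-0.0009 -0.0036  0.4129]
```

Request:
arm_command --steps '[{"dx":-0.001,"dy":0,"dz":0.0005,"rx":0,"ry":-0.003,"rz":0.1,"claw":1},{"dx":0,"dy":0,"dz":0,"rx":0,"ry":0,"rz":0.1,"claw":1},{"dx":0,"dy":0,"dz":0,"rx":0,"ry":0,"rz":0.1,"claw":1},{"dx":0,"dy":0,"dz":0,"rx":0,"ry":0,"rz":0.09,"claw":1},{"dx":0,"dy":0,"dz":0,"rx":0,"ry":0,"rz":0,"claw":1}]'

```text
t: 11.68
eef_pos: [546.3, -142.5, 111.5]
tcp_rot: [-3.141, -0.002, -0.682]
ft_force: [-0.5, 0.1, -1.4]
opening: 0.166
```

```bash
python3 go.py 546 -142 111 -40
```

```text
t 11.675 pos [ 546.3 -142.5  111.5] rpy [-1.799e+02 -1.000e-01 -3.910e+01] F [-0.5  0.1 -1.4] open 0.166 q [-0.37  0.53  1.82  0.    0.79  1.88]
shift mm [-0.6 -0.2  0.5] frac [-0.0007 -0.0003  0.0006] rot deg [-0.1 -0.1  0.9] frac [-0.0006 -0.0013  0.01  ]
```

Request:
arm_command --steps '[{"dx":0,"dy":0,"dz":0.0008,"rx":0,"ry":0,"rz":0.011,"claw":1},{"dx":0,"dy":0,"dz":0,"rx":0,"ry":0,"rz":0,"claw":1},{"dx":0,"dy":0,"dz":0,"rx":0,"ry":0,"rz":0,"claw":-0.2},{"dx":0,"dy":0,"dz":0,"rx":0,"ry":0,"rz":0,"claw":-0.2},{"dx":0,"dy":0,"dz":0,"rx":0,"ry":0,"rz":0,"claw":-0.2},{"dx":0,"dy":0,"dz":0,"rx":0,"ry":0,"rz":0,"claw":-0.2},{"dx":0,"dy":0,"dz":0,"rx":0,"ry":0,"rz":0,"claw":-0.2}]'

```text
t: 12.55
eef_pos: [546.5, -142.6, 111.0]
tcp_rot: [-3.14, -0.003, -0.694]
ft_force: [0.2, 0.8, 0.8]
opening: 0.589
```

```bash
python3 go.py 546 -142 200 -40
```

```text
t 12.55 pos [ 546.5 -142.6  111. ] rpy [-1.799e+02 -1.000e-01 -3.970e+01] F [0.2 0.8 0.8] open 0.589 q [-0.37  0.53  1.82  0.    0.79  1.89]
shift mm [ -0.5  -0.2 -89. ] frac [-0.0007 -0.0003 -0.1112] rot deg [-0.1 -0.1  0.3] frac [-0.0007 -0.0017  0.0029]
```

Request:
arm_command --steps '[{"dx":0,"dy":0,"dz":-0.03,"rx":0,"ry":0,"rz":0,"claw":-0.2},{"dx":0,"dy":0,"dz":-0.06,"rx":0,"ry":0,"rz":0,"claw":-0.2},{"dx":0,"dy":0,"dz":-0.06,"rx":0,"ry":0,"rz":0,"claw":-0.2},{"dx":0,"dy":0,"dz":-0.06,"rx":0,"ry":0,"rz":0,"claw":-0.2},{"dx":-0.04,"dy":-0.048,"dz":0,"rx":0,"ry":0,"rz":0,"claw":-0.2},{"dx":-0.04,"dy":-0.048,"dz":0,"rx":0,"ry":0,"rz":0,"claw":-0.2},{"dx":-0.04,"dy":-0.048,"dz":0,"rx":0,"ry":0,"rz":0,"claw":-0.2},{"dx":-0.04,"dy":-0.048,"dz":0,"rx":0,"ry":0,"rz":0,"claw":-0.2},{"dx":-0.04,"dy":-0.048,"dz":0,"rx":0,"ry":0,"rz":0,"claw":-0.2},{"dx":-0.04,"dy":-0.048,"dz":0,"rx":0,"ry":0,"rz":0,"claw":-0.2}]'

```text
t: 13.8
eef_pos: [546.1, 163.2, 285.0]
tcp_rot: [-3.139, -0.003, -0.699]
ft_force: [0.2, -0.7, 0.1]
opening: 0.6
```

```bash
python3 go.py 546 150 300 -40
cat > chk.py <<'E'
from h import *
for n,c in(("top",(150,110,400,250)),("side",(150,150,360,330))):
    p,d=env.read_camera(n); q=p[c[1]:c[3],c[0]:c[2]]; cv2.imwrite(f"pics/{n}6.png",cv2.resize(q,None,fx=3,fy=3,interpolation=2)[...,::-1])
    s=p.astype(int); C=cloud(n,d); near=(abs(C[...,0]-546)<45)&(abs(C[...,1]+142)<45)
    m=near&(C[...,2]>100); print(n,"z pct",np.percentile(C[...,2][m],[10,50,75,90,97]).round(1))
    w=near&(C[...,2]>118)&(s[...,0]-s[...,2]>35); v,u=np.nonzero(w); 
    if len(u)>5:
        P=plane(n,np.c_[u,v],134)[:,:2].astype(np.float32); rr=cv2.minAreaRect(P); e=cv2.fitLine(P,cv2.DIST_L2,0,.01,.01)[:2,0]
        print(" bar",len(u),rr,np.degrees(np.arctan2(e[1],e[0])).round(1),"barz",np.median(C[...,2][w]))
    disc=near&(C[...,2]>103)&(C[...,2]<117); print(" disc z",np.median(C[...,2][disc]),C[disc].mean(0).round(1))
E
python3 chk.py
```

```text
t 13.8 pos [546.1 163.2 285. ] rpy [-179.9   -0.2  -40.1] F [ 0.2 -0.7  0.1] open 0.6 q [ 0.18  0.35  1.6  -0.    1.19  2.45]
shift mm [  8.5  10.1 -15. ] frac [ 0.0106  0.0127 -0.0187] rot deg [-0.1 -0.2 -0.1] frac [-0.0016 -0.0021 -0.0009]
top z pct [106.8 130.4 623.8 634.1 636. ]
 bar 93 ((654.1720581054688, -215.1541748046875), (21.132816314697266, 311.9173583984375), 53.28876876831055) -36.2 barz 133.5335382814394
 disc z 108.62144341968815 [ 547.6 -138.3  108.7]
side z pct [105.  110.8 122.  132.3 133.6]
 bar 231 ((537.8807373046875, -153.59559631347656), (36.87318801879883, 48.062583923339844), 52.90310287475586) -34.2 barz 130.3248619613604
 disc z 109.809185799538 [ 536.2 -155.4  109.7]
```

View pics/top6.png

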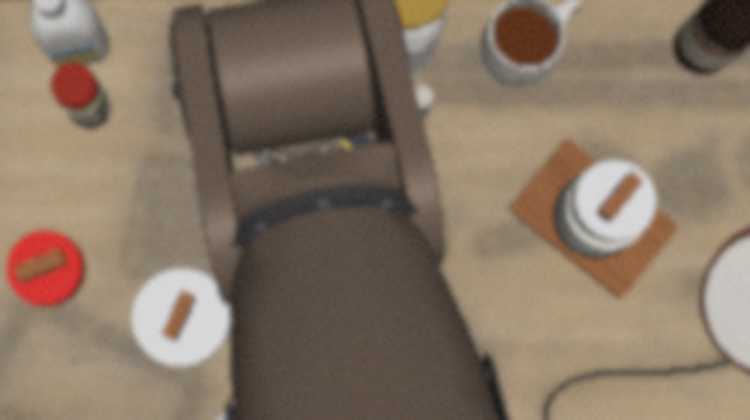

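View pics/side6.png

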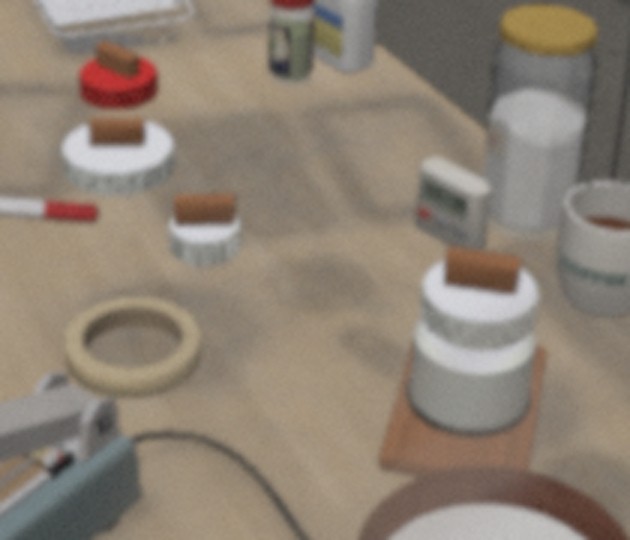

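The lid sits down on the tub at top crop (615,203), with its bar square across the stand. One finer check of the bar angle before handing in.

Run:
```python
from h import *
n="top"; p,d=env.read_camera(n); s=p.astype(int); C=cloud(n,d)
m=((s[...,0]-s[...,2]>35)&(C[...,2]>120)&(C[...,2]<145)).astype(np.uint8); m[:160]=0;m[195:]=0;m[:,:340]=0;m[:,370:]=0
v,u=np.nonzero(m);P=plane(n,np.c_[u,v],134)[:,:2].astype(np.float32);e=cv2.fitLine(P,cv2.DIST_L2,0,.01,.01)[:2,0]
print(len(u),cv2.minAreaRect(P),np.degrees(np.arctan2(e[1],e[0])),"z",np.median(C[...,2][m>0]))
print(env.job_done())
```

```text
82 ((546.7958374023438, -138.80780029296875), (13.955832481384277, 48.11030578613281), 48.98594284057617) -40.485554 z 133.1134812291749
the job is handed in; nothing more can be done
None
```

The middle lid is on the tub, screwed a quarter turn clockwise, with its bar square across the stand. I let go, moved the arm clear and handed the job in at about 14 s.

- **Putting it on:** I gripped the lid by its bar and lowered it with the bar along the stand's long side, at 50°. It met the rim at TCP height 110.8 mm, where 111 mm was expected for fully seated. The contact force was about 15 N.
- **Screwing:** I turned it from 50° to about -40° and felt no resistance.
- **Final check:** After letting go, the bar measured -40.5° against -40° for square. Its top was at about 133 mm, against 134 mm for a fully seated lid.
- **Other lids:** I did not touch the two other white lids or the red one. The last side view shows all three still standing where they were; I did not re-measure their positions.

Two things did not go as planned:
- **Refused moves:** My first two move calls were refused because I left some keys out of the rows; nothing moved.
- **First grasp:** The arm stopped about 10 mm high, so I opened the fingers a little, corrected the height and then gripped.

One check disagreed slightly. The final bar centre came out about 3 mm from the tub centre in y, seen only from the top camera. I take this to be the visible side of the bar shifting the measurement.

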